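# Shut the beam off, tuck the access cover under the lap panel and hold it flush

### The arm

A 6-joint arm with a two-finger parallel gripper is mounted at the origin on a cart in front of the work surface, level with it; the furniture and walls round the work are solid. World frame = base frame: x ahead of the robot, y to its left, z up, the work surface at z = 0. Lengths are in mm, angles in rad, forces in N, time in s.
With the tool pointing down it reaches from about 350 to 800 mm from the base axis. Payload 7.3 kg.
Tool frame: the origin (TCP) lies at the very end of the fingers, on their centre line; the grasp point (between the pads) lies arm.grip_depth behind it (arm.grip_depth is the distance from the TCP to the grasp point, in mm); y points along the fingers, z is the direction in which the jaws open and shut, and the axes are right-handed (so a half turn about y gives the same grasp; the last joint's range is limited). The gripper opens to 85 mm and grips with 20 to 120 N. Pads are 22 mm wide; open, the fingers measure 114 mm over their backs; the gripper's body (76 mm by 85 mm) begins 54 mm behind the grasp point. The pads swing forward as they close: fully open they stand 13 mm farther back than shut.
Start: joints at [0.977, 0.342, 1.524, -0, 1.275, -0.146], TCP at [227.305, 473.262, 231.322] pointing down, gripper open.
Joint ranges: [-2.53, 2.53], [-0.77, 2.02], [0.04, 2.7], [-1, 4.14], [0.28, 2.66], [-3.11, 3.11]. Speed limits (rad/s): [2.57, 2.57, 3.14, 3.14, 3.14, 3.14].

### API

Orientations are given as a 3x3 rotation matrix whose columns are the frame's x, y, z axes.
In Python, from rig import arm, cams, workorder gives the robot as it stands.
- The arm moves only by the tool arm_command, never from a script. Its argument "rows" is a list of rows, each an object with "linear": the shift along the tool's x, y, z in mm, a list of three; "turn": the turn about the tool's y in degrees. A call has 1 to 8 rows; each row shifts and turns the commanded pose from where the row before left it, along the tool's axes as they then stand; what a row does not reach is not made up. A row lasts 1/8 s, in which the tool goes at most 62.5 mm and 10.7 degrees, less where a joint would pass 70% of its speed; a pose out of reach is approached as far as the arm can. A call with a gripper value outside its range is refused whole. "hand" is the opening, from -1 (shut) to 1 (fully open), set as the call begins (left out, the last holds). The fingers move at their own pace and stop on an object; "force" is the grip in N (left out, the last holds). Time passes only in rows, so rows that do not move let the fingers close. It gives the time, the measured TCP pose, the force and the opening at its end, in the units of the state.
- arm.read_state(): the state, without advancing time (a new reading comes with each control period).
- cams.read_camera(name): name is "side" or "top"; returns (picture, depth): 420x560x3 uint8, blue, green, red; 420x560 float32, mm along the optical axis (not along the pixel's ray), 0 where there is no reading.
- cams.calibration(name): a dict with "fovy" (degrees; the focal length in pixels is half the picture's height over the tangent of half this angle, whatever the lens; pixels are square), "cx", "cy" (the principal point, pixels), "camera_from_world" (4x4, takes a point from world to camera coordinates). Camera axes: x right, y up, looking along -z (the intrinsics and any distortion apply to the point x, -y, -z); pixel columns grow to the right and rows downward; lengths in mm; the calibration is good to about 2 mm. A picture is of the moment at which its call begins. calibration takes no time and is no camera call.
- workorder.finish_job(): hands the job in, once; it reports no verdict.
The state is a dict: "time": time; "joints": joint angles; "joint_vel": joint speeds; "joint_torque": joint torques, N m; "tool_pos": TCP position; "ee_rot": TCP orientation; "wrist_force": force on the tool from outside, world axes, zero at the start; "moment": the same for the moment, N m; "width": finger opening in mm.
Only numpy, scipy, OpenCV 4.12 (cv2) and the standard library are available. Lean on these libraries where they do the work, as an engineer would, in place of code of your own. Each camera call takes 0.05 s, during which the arm holds its last target. There are 200 camera calls.

### The job

The beam enclosure on the table stands open. First flip the lever on top of the separate beam shutter block over to off (leaning to the left), so that no beam can come in; then pick up the loose access cover by its pull bar and close the opening with it: tuck its plain front edge under the lip of the hinged lap panel without lifting that panel, let its rear end down inside the guide rails and press it flat onto the deck, so that it keeps the sprung interlock plunger down. Finish still holding the cover pressed flush like that, firmly but not hard, ready for its screws, and leave the things standing round about where they are.

Things in the scene. Friction and masses are not known exactly. Their poses are not given: they have to be found in the camera images.
- enclosure: Low grey sheet-metal beam enclosure, fixed. Origin at table height under the middle of the cover's recess; +x runs from its open end to the hinged lap panel, y to its left, z up. Housing x -50 to 82, y -50 to 50 mm; flat deck 50 mm up, with a window in it. A beam inlet sticks out of its end wall to x = -66; foot clamps reach y = -64 and 64 mm.
- recess (a point): Middle of the cover's recess, on the deck (enclosure x 0, y 0, z 50 mm, same axes). Rails 4 mm high round it: inner faces at y = -38.5, 38.5 and x = -43 mm (end rail). Under the lap panel a stop bar at x = 47 mm. The cover lies flat in it with its origin here: 3 mm play to the rear, 7 mm to the front, 3.5 mm to each side.
- cover: Loose access cover, about 0.12 kg: aluminium plate 80 x 70 x 3 mm, flat on the table. Origin at the centre of its underside; +x to its plain front edge (x = 40 mm), which goes under the lap panel; rear edge x = -40. Black pull bar across it, centred at x = -18, y = 0: 12 mm wide in x, 50 long in y, top 27 mm above the underside. Grasp the bar across its 12 mm from above.
- cover_front_edge (a point): Middle of the cover's front edge, at its underside (cover x = 40 mm).
- cover_rear_edge (a point): Middle of the cover's rear edge, at its underside (cover x = -40 mm).
- lap_panel (a joint): Hinge angle of the lap panel, an aluminium sheet 51 x 98 x 2.5 mm, 0.2 kg, hinged at its far end (enclosure x = 77 mm) and lying loose on a raised seat: 0 as it lies, grows as the lip is lifted (0.1 rad raises it 5 mm).
- lap_lip (a point): Middle of the lap panel's lip, at its underside: enclosure x = 26 mm, 7 mm above the deck as it lies. The lip overhangs the deck by 21 mm, up to the stop bar; the cover's front edge ends up about 14 mm under it.
- shutter: Beam shutter, fixed: dark block 44 x 44 mm, 50 mm high, on a 50 x 50 mm foot, with a lever on top. Origin at table height under its middle; x ahead, y to its left, z up.
- shutter_lever (a joint): Angle of the shutter lever, which swings sideways: near -0.6 rad at the start (on, leaning to the block's right, -y), 0 upright, 0.6 off (leaning to its left, +y). Pivot at shutter x 0, y 0, z 56 mm. An over-centre spring snaps it to the nearer end stop; less than 2 N at the knob pushes it over.
- lever_knob (a point): Centre of the black ball knob, 17 mm across, on top of the shutter lever, 42 mm from its pivot.
- plunger (a joint): Travel of the interlock plunger, a steel pin 8 mm across standing 4 mm out of the deck at enclosure x = -31 mm, y = 0: 0 out, 0.004 m when the cover lies flush. Its spring pushes up with 3.4 N (out) to 5 N (flush), more than the cover's weight: the rear end rises again if it is let go.
- screw_tin: Bystander: flat round white tin 66 mm across, 31 mm high; origin at its underside.
- lens_holder: Bystander: lens on a post with a foot, 30 x 40 mm, 76 mm high; origin at its underside.
- brass_weight: Bystander: small brass weight with a knob, 28 mm across, 47 mm high; origin at its underside.
Things that resemble listed ones, but are neither listed nor needed, are in the scene too. Leave any blue look-alike of the cover alone.

How it is judged (in metres and radians):
On the way, in this order (a step that is already met when the one before it is completed fails the run):
1. the shutter lever is over at off (value of joint shutter_lever above 0.45 rad), for 0.2 s.
2. the cover's front edge is under the lap panel's lip (x of cover_front_edge in the frame of enclosure above 0.034 m and y of cover_front_edge in the frame of enclosure between -0.02 and 0.02 m and z of cover_front_edge in the frame of enclosure below 0.055 m), for 0.1 s.
At the end, for the whole second after the job is handed in: Lever past 0.45 rad. Cover in its recess: front edge 8 mm or more under the lip, both ends within 2 mm of the deck and 6 mm of the middle line, clear of the end rail; plunger down 3 mm; lap panel under 0.03 rad; fingers on the cover, pressing it on the deck with 3 N or more, at rest (value of joint shutter_lever above 0.45 rad and x of cover_front_edge in the frame of enclosure above 0.034 m and z of each of cover_front_edge, cover_rear_edge in the frame of enclosure below 0.052 m and x of cover_rear_edge in the frame of enclosure above -0.0455 m and y of cover_front_edge in the frame of enclosure between -0.006 and 0.006 m and y of cover_rear_edge in the frame of enclosure between -0.006 and 0.006 m and angle between cover's own z axis and vertical below 0.03 rad and value of joint plunger above 0.003 m and value of joint lap_panel below 0.03 rad and contact force between the fingers and cover above 1 N and contact force between cover and enclosure above 3 N and linear speed of cover below 0.01 m/s); the arm keeps its last pose, push and grip.
It fails at once if the lap panel is lifted by the lip (more than 0.1 rad, 5 mm) (value of joint lap_panel above 0.1 rad).
It fails at once if the cover is pressed on the enclosure harder than 60 N (contact force between cover and enclosure above 60 N).
It fails at once if a bystander (tin, lens holder or brass weight) is moved more than 30 mm (distance of any of screw_tin, lens_holder, brass_weight from where it was at the start of the episode above 0.03 m).
It also fails if it takes over 54 s, if anything falls off the work surface, if the arm or the gripper's body presses on something with over 40 N, if the wrist force passes 120 N, or if a joint passes its speed limit or range.

## Working session

There is one attempt and no reset: what is moved stays moved. The work goes in short steps, Python scripts to look and compute and a tool call to move; the robot and the scene stay as the last step left them, time stands still between calls to the robot, and variables do not carry over. Pictures are saved under pics/ and viewed, about 8 in all and at most 12, crops included, and the job is handed in when it is done.

Besides the shell and the picture viewer there is one more tool, called after "Call:" in YAML: its name, and indented under it one key for each argument. arm_command: Moves the arm, as the interface text tells. Its arguments: {"type":"object","properties":{"rows":{"type":"array"},"hand":{"type":"number"},"force":{"type":"number"}},"required":["rows"]}

```bash
ls; mkdir -p pics
cat > h.py <<'E'
import numpy as np, cv2
from rig import arm, cams, workorder
def snap(n):
    im,d=cams.read_camera(n); return im.copy(),d.copy()
def world(n,u,v,z):
    c=cams.calibration(n); f=210/np.tan(np.radians(c["fovy"])/2)
    return np.array([(u-c["cx"])/f*z,-(v-c["cy"])/f*z,-z])
def px2w(n,u,v,z):
    c=cams.calibration(n); M=np.linalg.inv(np.array(c["camera_from_world"]))
    p=world(n,u,v,z); return M[:3,:3]@p+M[:3,3]
def w2px(n,P):
    c=cams.calibration(n); M=np.array(c["camera_from_world"]); f=210/np.tan(np.radians(c["fovy"])/2)
    p=M[:3,:3]@np.asarray(P,float)+M[:3,3]
    return c["cx"]+f*p[0]/-p[2], c["cy"]-f*p[1]/-p[2]
E
python3 - <<'E'
from h import *
for n in("top","side"):
    im,d=snap(n); cv2.imwrite(f"pics/{n}0.png",im); np.save(f"pics/{n}0.npy",d); print(n,cams.calibration(n))
print(arm.read_state(), arm.grip_depth, [a for a in dir(arm) if a[0]!='_'])
E
```

```text
pics
top {'fovy': 54.3239124071782, 'cx': 274.4874798793873, 'cy': 205.81699882544794, 'camera_from_world': array([[ 6.32380948e-03, -9.99978721e-01, -1.60212867e-03,
         7.47107831e+01],
       [ 9.90947869e-01,  6.05183161e-03,  1.34110758e-01,
        -5.63539478e+02],
       [-1.34098208e-01, -2.43571687e-03,  9.90965054e-01,
        -1.29930555e+03],
       [ 0.00000000e+00,  0.00000000e+00,  0.00000000e+00,
         1.00000000e+00]])}
side {'fovy': 50.1120614979344, 'cx': 273.6256955785633, 'cy': 220.32493162117575, 'camera_from_world': array([[-2.94202834e-02,  9.99407629e-01,  1.78560179e-02,
        -7.94269802e+01],
       [-6.70880366e-01, -3.29853328e-02,  7.40831629e-01,
         3.15631916e+02],
       [ 7.40981769e-01,  9.81622466e-03,  6.71453394e-01,
        -1.60859826e+03],
       [ 0.00000000e+00,  0.00000000e+00,  0.00000000e+00,
         1.00000000e+00]])}
{'time': 0.1, 'joints': array([ 9.77020309e-01,  3.42643092e-01,  1.52490365e+00,  2.42316052e-05,
        1.27539718e+00, -1.45997000e-01]), 'joint_vel': array([-0.00038445, -0.00219986, -0.0022113 , -0.00099918,  0.00116573,
        0.00027488]), 'joint_torque': array([ 1.10313966e-03, -4.34449983e+01, -2.46489877e+01, -8.46412536e-05,
        4.69191611e-03,  5.59925098e-06]), 'tool_pos': array([227.08203723, 472.96349204, 230.70684775]), 'ee_rot': array([[ 9.01407785e-01, -7.75243391e-04,  4.32970442e-01],
       [-4.32971081e-01, -1.10700958e-03,  9.01407132e-01],
       [-2.19507494e-04, -9.99999087e-01, -1.33352502e-03]]), 'wrist_force': array([ 0.86578854, -0.42688632, -0.06874614]), 'moment': array([-2.38612316e-02, -6.97140222e-03,  9.54533343e-05]), 'width': 85.28598435584398} 18.700000000000003 ['MotionError', 'grip_depth', 'read_state']
```

Run:
```python
import cv2,numpy as np
a=cv2.imread("pics/top0.png");b=cv2.imread("pics/side0.png")
cv2.imwrite("pics/top0b.png",cv2.resize(a,(800,600),interpolation=cv2.INTER_CUBIC))
cv2.imwrite("pics/side0b.png",cv2.resize(b,(800,600),interpolation=cv2.INTER_CUBIC))
```

```text
(no output)
```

View pics/top0b.png

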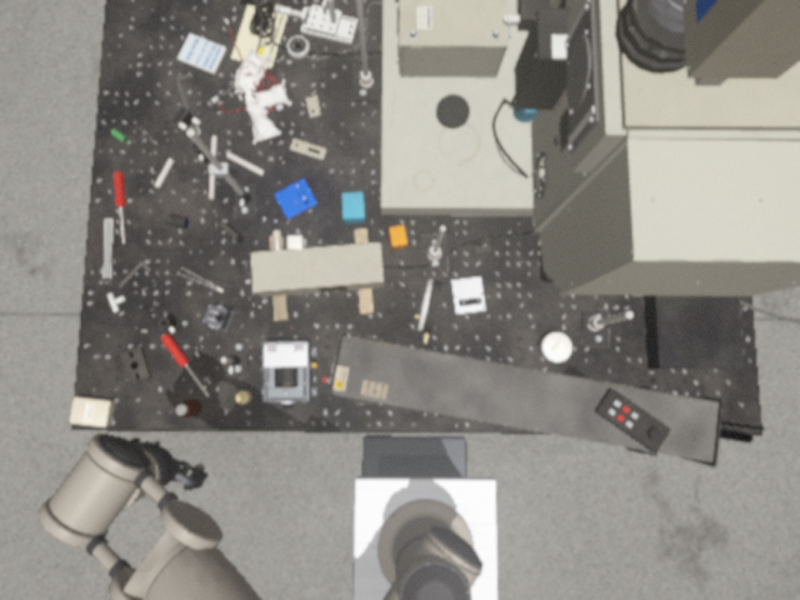

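View pics/side0b.png

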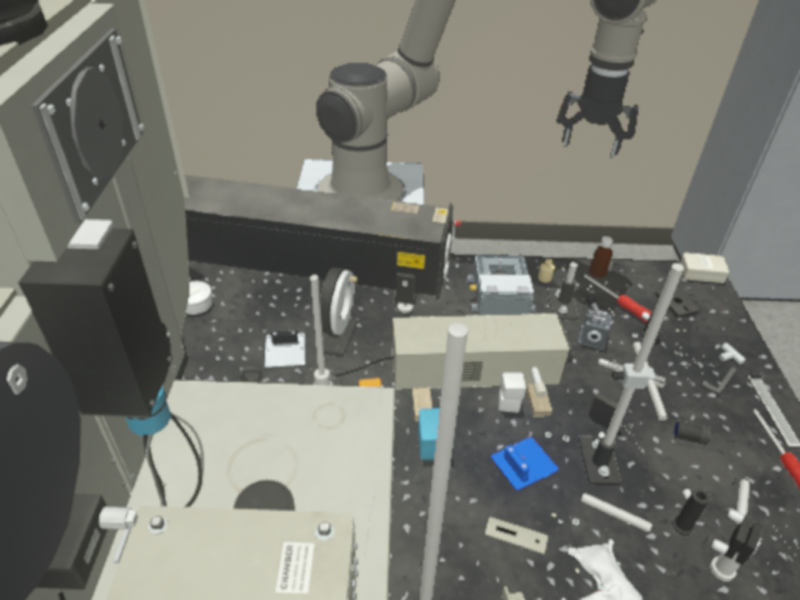

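The top view shows three things. The enclosure is at (287,371), with its pale lap panel on the far side. The white plate with a black bar, which should be the cover, is at (468,295), and the blue look-alike is at (296,198). Shutter candidates are the dark block at (218,317) and the small post at (175,325). I'll confirm these in crops.

Run:
```python
import cv2,numpy as np
a=cv2.imread("pics/top0.png");b=cv2.imread("pics/side0.png")
def c(im,x,y,w,h,s): return cv2.resize(im[y:y+h,x:x+w],None,fx=s,fy=s,interpolation=cv2.INTER_CUBIC)
t=np.hstack([c(a,135,200,100,100,4),c(a,290,180,100,100,4)])
cv2.imwrite("pics/c1.png",np.vstack([t[:300],]) if 0 else t)
cv2.imwrite("pics/c2.png",np.hstack([c(b,320,170,120,100,4),c(b,175,210,80,100,4)]))
```

```text
(no output)
```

View pics/c1.png

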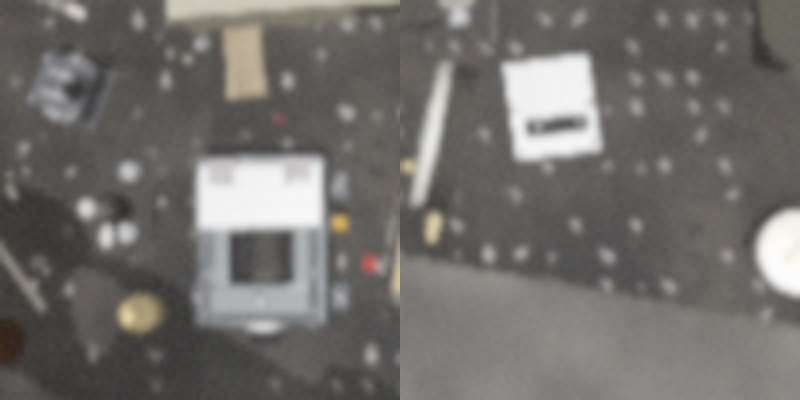

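View pics/c2.png

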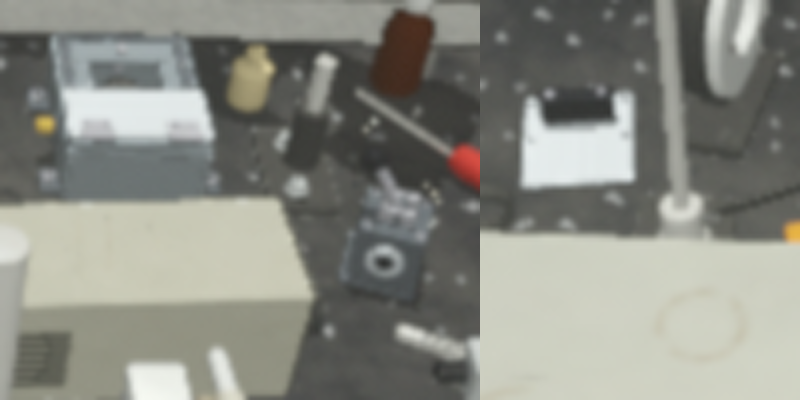

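```bash
cat >> h.py <<'E'
def cloud(n,d,x0,y0,x1,y1):
    v,u=np.mgrid[y0:y1,x0:x1]; u=u.ravel();v=v.ravel();z=d[v,u]; k=z>0;u,v,z=u[k],v[k],z[k]
    c=cams.calibration(n); f=210/np.tan(np.radians(c["fovy"])/2)
    M=np.linalg.inv(np.array(c["camera_from_world"]))
    p=np.stack([(u-c["cx"])/f*z,-(v-c["cy"])/f*z,-z],1)
    return p@M[:3,:3].T+M[:3,3],u,v
def rect(P):
    (cx,cy),(w,h),a=cv2.minAreaRect(P[:,:2].astype(np.float32)); return np.round([cx,cy,w,h,a],1)
E
python3 - <<'E'
from h import *
for n,boxes in(("top",dict(sh=(138,208,170,235),enc=(180,232,222,288),cov=(310,188,348,226))),("side",dict(sh=(400,205,435,250),enc=(330,175,378,222),cov=(180,228,218,260)))):
    im=cv2.imread(f"pics/{n}0.png");d=np.load(f"pics/{n}0.npy")
    for k,b in boxes.items():
        P,u,v=cloud(n,d,*b); z=P[:,2]
        print(n,k,"zhist",np.histogram(z,bins=[-20,-5,5,10,15,20,25,30,35,40,45,48,50,52,54,56,58,60,62,65,70,75,80,85,90,95,100,105,110])[0])
        if k=="sh":
            Q=P[z>40]; print("z>40",len(Q),rect(Q)); 
            Q=P[z>80]; print("knob",len(Q),Q.mean(0) if len(Q) else 0, Q[:,2].max() if len(Q) else 0)
            Q=P[z>75]; 
            for q in Q: print(np.round(q),end=' ')
            print()
        if k=="enc": 
            Q=P[(z>46)]; print(rect(Q), Q.mean(0))
            Q=P[(z>55.5)]; print("lap",len(Q),rect(Q), Q.mean(0), np.percentile(Q[:,0],[2,50,98]))
        if k=="cov":
            w=im[v,u].mean(1)>150; Q=P[w]; print("white",len(Q),rect(Q),Q.mean(0))
            kz=(z>15); Q=P[kz]; print("bar",len(Q),rect(Q) if len(Q) else 0,Q.mean(0))
E
```

```text
top sh zhist [ 23 552  44   7   5   6   9   7  14  11  35  42  26  21   6   4   7   7
   9   4   1   1   0   0   9   9   4   0]
z>40 196 [509.2 475.   53.2  46.6  69.8]
knob 22 [502.37591174 455.65690254  96.43615663] 103.7025903998699
[509. 463.  92.] [508. 459.  96.] [508. 455.  99.] [509. 453.  94.] [507. 471.  77.] [505. 462.  94.] [505. 458. 100.] [505. 454. 100.] [505. 451. 100.] [506. 450.  93.] [502. 463.  93.] [502. 457. 100.] [501. 453. 104.] [502. 451. 101.] [502. 449.  96.] [499. 462.  96.] [499. 457.  99.] [499. 455.  98.] [499. 453.  94.] [500. 451.  91.] [496. 459.  95.] [496. 456.  93.] [496. 453.  94.] 
top enc zhist [ 26 854 104  24  20  33  41  79  67  41  84 123 117 113 103 124 151 132
  92  15   0   0   0   0   0   0   0   0]
[3.879e+02 3.141e+02 1.297e+02 9.980e+01 1.000e-01] [390.8034603  313.55612725  55.55863212]
lap 545 [388.1 315.7 128.9  96.6   0.6] [418.70343756 315.29904838  59.76946009] [329.29931443 423.52618951 452.22347849]
top cov zhist [  68 1217   94    4    2   19   27   10    0    0    0    0    0    0
    0    0    0    0    0    0    0    0   
[... 1145 characters left out ...]
 76.] [510. 466.  76.] [513. 467.  78.] 
side enc zhist [  8 435  91  70  87  87  67  87  73  63 128 151 113  87  83 161 152  63
  19   0   0   0   0   0   0   0  52   9]
[450.7 304.7 116.5 265.5  84.4] [413.11095801 311.730879    57.13964617]
lap 481 [462.  313.3 113.9 255.3  79.4] [447.88118297 311.92337311  64.16384635] [402.06836819 433.77438469 574.55546818]
side cov zhist [   8 1026   34   25   29   45   36    0    0    0    0    0    0    0
    0    0    0    0    2    5    0    0    0    0    0    0    0    0]
white 490 [ 570.3 -101.1   87.2   73.9    7. ] [581.19757131 -98.86509374   1.58235004]
bar 117 [ 612.  -120.7   46.7  146.5   73.4] [ 563.91364302 -104.49892518   25.30940352]
```

Run:
```python
from h import *
H=np.full((14,30),-1)
for n in("top","side"):
    d=np.load(f"pics/{n}0.npy"); P,u,v=cloud(n,d,0,0,560,420)
    for p in P:
        i=int((p[0]-280)//30);j=int((p[1]+260)//30)
        if 0<=i<14 and 0<=j<30: H[i,j]=max(H[i,j],p[2])
print("y:",[-260+30*j for j in range(30)])
for i in range(13,-1,-1): print(280+30*i,' '.join(f"{h:4d}" for h in H[i]))
# shutter: block faces from both
im=cv2.imread("pics/top0.png");d=np.load("pics/top0.npy")
P,u,v=cloud("top",d,138,208,170,235)
for lo,hi in((42,54),(44,60)):
    Q=P[(P[:,2]>lo)&(P[:,2]<hi)]; print(len(Q),Q.mean(0),rect(Q))
```

```text
y: [-260, -230, -200, -170, -140, -110, -80, -50, -20, 10, 40, 70, 100, 130, 160, 190, 220, 250, 280, 310, 340, 370, 400, 430, 460, 490, 520, 550, 580, 610]
670  931  923  632   74   79   11   11  251  254    6   55   57  104  104   78    4    4    6   67   68   67    8    5   53    5    9    8    5    5    7
640  634  632    5    5   13    4   10  254  254   17    6    6  110  110  111  110  110  109  110  109  109  110    4    7    3    5    7    6    6    6
610  633  631    6    6    6    9   11   17   16   25   41   94  110  110  109  113  108  113  110  109  110  111   75    4    5    7    8   12    7    7
580  633  631    7    4    8    7    9  125  129    7    5  104  110  108  109  111  110  110  109  109  110  109   71    6   11   13   11   11    6    7
550  632  632    5    7   31   31   25  146  154   16    6   12   18  101  106  110  108  109  111  109  110  110    7    6   12    7    4    7    5    5
520  632  622    7    7   28   33   30  148  154  151    7    7   21   23    4    7    8    7    7   20   21    7    5   54   65   54    5    6    6    6
490    7    7    6 
[... 666 characters left out ...]
 182  186  185    6   58   63   60   61    5   21   47    7    6   19    8    4   12
340  184  185  183  182  183  183  183  182  184  182  183  184  182  184  184  186    5   58   56   55   60   10   41    6    8   18   16    9    7    7
310  184  182  183  184  181  183  183  184  183  183  181  182  182  181  179  188    6   59   56   58   57   31   51    7    7   79   88   34    6    8
280  184  182  182  182  184  182  181  182  180    5    5    5    7    7    6    7    7    7   40   39    6    9  567  590  586   87   90   34    7    7
130 [511.20139568 478.74708284  49.20216541] [510.8 479.   44.6  43.4  70.1]
143 [510.80427118 478.94653373  50.25109742] [510.8 479.   44.6  43.4  70.1]
```

The white plate with the black bar at top (468,295) is the cover. It measures about 80x70, with the bar 18 mm behind centre, and it isn't blue. The shutter is the 44 mm dark block with a lever and knob at top (218,317). The post-like thing at (175,325) is thin and has no lever. Shutter: centre (511,479), yaw -20°, knob leaning to -y, height about 95. I'll do the lever first.

Call:
arm_command:
  rows:
    - {"linear":[45,0,6],"turn":-5.7}
    - {"linear":[55,0,7],"turn":0}
    - {"linear":[55,0,8],"turn":0}
    - {"linear":[55,0,8],"turn":0}
    - {"linear":[55,0,8],"turn":0}
    - {"linear":[0,50,0],"turn":0}
    - {"linear":[0,50,0],"turn":0}
    - {"linear":[0,30,0],"turn":0}
  hand: -1
  force: 30

```text
time: 1.1
tool_pos: [486.7, 412.1, 97.8]
ee_rot: [[0.94, -0.004, 0.342], [-0.342, -0.003, 0.94], [-0.003, -1.0, -0.004]]
wrist_force: [-0.3, 0.1, 0.8]
width: -0.4
```

Run:
```python
from h import *
s=arm.read_state(); print(s["tool_pos"],s["width"],s["wrist_force"]); R=s["ee_rot"]
print(R.T@(np.array([488.6,417.9,82])-s["tool_pos"])); print(R.round(3))
d=np.load("pics/top0.npy"); P,u,v=cloud("top",d,0,0,560,420)
d=np.load("pics/side0.npy"); P2,u,v=cloud("side",d,0,0,560,420)
for Q in(P,P2):
    K=Q[(Q[:,2]>50)&(Q[:,0]>450)&(Q[:,0]<660)&(Q[:,1]<20)&(Q[:,1]>-180)]
    for x in range(450,660,20):
        k=K[(K[:,0]>=x)&(K[:,0]<x+20)]
        if len(k): print(x,k[:,1].min().round(),k[:,2].min().round(),k[:,2].max().round())
```

```text
[486.66771162 412.12248816  97.82533764] -0.3805302790607459 [-0.32186825  0.11983361  0.83274793]
[-0.11266757 15.8025886   6.14981239]
[[ 0.94  -0.004  0.342]
 [-0.342 -0.003  0.94 ]
 [-0.003 -1.    -0.004]]
450 1.0 90.0 100.0
470 -8.0 93.0 140.0
490 -14.0 57.0 153.0
510 -17.0 62.0 154.0
530 -22.0 59.0 154.0
550 -27.0 69.0 155.0
570 -30.0 68.0 137.0
650 -18.0 168.0 168.0
490 -12.0 51.0 146.0
510 -19.0 52.0 151.0
530 -24.0 50.0 153.0
550 -28.0 51.0 149.0
570 -28.0 53.0 141.0
590 -27.0 72.0 117.0
```

Call:
arm_command:
  rows:
    - {"linear":[0,0,5],"turn":0}
    - {"linear":[0,0,10],"turn":0}
    - {"linear":[0,0,10],"turn":0}
    - {"linear":[0,0,10],"turn":0}
    - {"linear":[0,0,12],"turn":0}
    - {"linear":[0,0,12],"turn":0}
    - {"linear":[0,0,10],"turn":0}
    - {"linear":[0,0,0],"turn":0}

```text
time: 2.1
tool_pos: [511.5, 478.9, 101.4]
ee_rot: [[0.94, 0.0, 0.341], [-0.341, 0.0, 0.94], [0.0, -1.0, 0.001]]
wrist_force: [-0.3, -1.3, -1.0]
width: -0.2
```

Run:
```python
from h import *
s=arm.read_state(); print(s["tool_pos"],s["wrist_force"])
b,d=snap("side"); np.save("pics/side1.npy",d)
c=cv2.resize(b[150:270,330:460],None,fx=4,fy=4,interpolation=cv2.INTER_CUBIC); cv2.imwrite("pics/l1.png",c)
```

```text
[511.48522178 478.87667858 101.39849034] [-0.30713124 -1.28268051 -1.03253851]
```

View pics/l1.png

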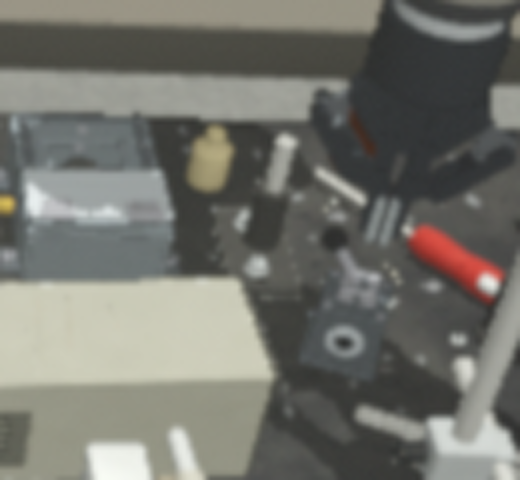

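The crop shows the knob at (335,238), still leaning right. My descent stopped at z=101, so the fingers passed over it. I'll back off, go lower and push again.

Call:
arm_command:
  rows:
    - {"linear":[0,-20,0],"turn":0}
    - {"linear":[0,0,-35],"turn":0}
    - {"linear":[0,0,-35],"turn":0}
    - {"linear":[0,40,0],"turn":0}
    - {"linear":[0,0,0],"turn":0}
    - {"linear":[0,0,15],"turn":0}
    - {"linear":[0,0,12],"turn":0}
    - {"linear":[0,0,12],"turn":0}

```text
time: 3.15
tool_pos: [500.5, 445.5, 87.1]
ee_rot: [[0.94, -0.001, 0.341], [-0.341, -0.008, 0.94], [0.001, -1.0, -0.008]]
wrist_force: [-19.5, -30.8, 59.6]
width: -0.1
```

Call:
arm_command:
  rows:
    - {"linear":[0,0,12],"turn":0}
    - {"linear":[0,0,12],"turn":0}
    - {"linear":[0,0,10],"turn":0}
    - {"linear":[0,0,0],"turn":0}

```text
time: 3.65
tool_pos: [512.5, 480.8, 81.9]
ee_rot: [[0.94, -0.0, 0.341], [-0.341, -0.002, 0.94], [0.0, -1.0, -0.002]]
wrist_force: [-1.8, -3.7, 4.4]
width: -0.2
```

Run:
```python
from h import *
s=arm.read_state(); print(s["tool_pos"],s["wrist_force"])
b,d=snap("side"); np.save("pics/side2.npy",d)
c=cv2.resize(b[180:270,360:460],None,fx=5,fy=5,interpolation=cv2.INTER_CUBIC); cv2.imwrite("pics/l2.png",c)
```

```text
[512.47049929 480.81077196  81.91098444] [-1.81349133 -3.67402984  4.36708207]
```

View pics/l2.png

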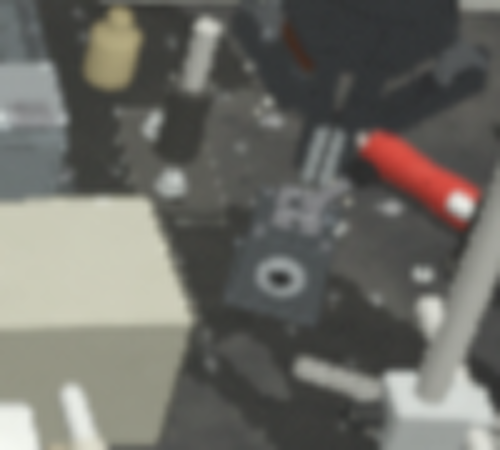

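Call:
arm_command:
  rows:
    - {"linear":[0,0,-6],"turn":0}
    - {"linear":[0,-40,0],"turn":0}
    - {"linear":[0,-60,0],"turn":0}
    - {"linear":[0,-50,-40],"turn":8}
    - {"linear":[0,0,-50],"turn":10}
    - {"linear":[0,0,-50],"turn":10}

```text
time: 4.45
tool_pos: [442.4, 353.6, 230.6]
ee_rot: [[0.665, 0.002, 0.747], [-0.747, 0.001, 0.665], [0.0, -1.0, 0.002]]
wrist_force: [0.4, -0.6, 0.5]
width: -0.2
```

Run:
```python
from h import *
s=arm.read_state(); print(s["time"],s["tool_pos"],s["wrist_force"]); print(s["ee_rot"].round(3).tolist())
c=np.array([510.8,479]);l=np.array([.342,.94])
for n,b in(("top",(138,200,172,240)),("side",(395,195,440,250))):
    im,d=snap(n); P,u,v=cloud(n,d,*b); Q=P[(P[:,2]>75)&(P[:,2]<105)]
    print(n,len(Q),Q.mean(0).round(1), ((Q[:,:2]-c)@l).mean(), w2px(n,[518.9,501.3,90.7]))
    cv2.imwrite(f"pics/{n}3.png",im); np.save(f"pics/{n}3.npy",d)
```

```text
4.45 [442.39667242 353.58362628 230.63360511] [ 0.36950442 -0.56418878  0.46148509]
[[0.665, 0.002, 0.747], [-0.747, 0.001, 0.665], [0.0, -1.0, 0.002]]
top 0 [nan nan nan] nan (np.float64(139.1147085114139), np.float64(216.73109381097))
side 104 [585.9 438.6  94.6] -12.274617661644601 (np.float64(431.8269335900188), np.float64(213.27833851771226))<stdin>:6: RuntimeWarning: Mean of empty slice.
  ret = um.true_divide(
  ret = ret.dtype.type(ret / rcount)
```

Run:
```python
from h import *
c=np.array([510.8,479]);l=np.array([.342,.94])
for n,b in(("top",(120,190,175,240)),("side",(385,190,450,260))):
    d=np.load(f"pics/{n}3.npy"); P,u,v=cloud(n,d,*b); k=(P[:,2]>76)&(P[:,2]<108)&(np.linalg.norm(P[:,:2]-c,axis=1)<42); Q=P[k]
    print(n,len(Q),Q.mean(0).round(1) if len(Q) else 0, ((Q[:,:2]-c)@l).round() )
```

```text
top 0 0 []
side 46 [524.4 498.1  90.7] [20. 22. 18. 21. 23. 25. 28. 17. 19. 21. 23. 26. 28. 31. 17. 19. 22. 24.
 26. 29. 32. 16. 18. 20. 23. 25. 27. 30. 32. 14. 17. 19. 21. 23. 26. 28.
 30. 15. 17. 20. 22. 24. 27. 29. 11. 16.]
```

The knob is now at +23 mm on the left side, so the lever is off. Next I refine the cover and enclosure poses from the white outlines.

```bash
cat > fit.py <<'E'
from h import *
def plane(n,u,v,z):
    c=cams.calibration(n); M=np.linalg.inv(np.array(c["camera_from_world"])); f=210/np.tan(np.radians(c["fovy"])/2)
    r=M[:3,:3]@np.array([(u-c["cx"])/f,-(v-c["cy"])/f,-1]); o=M[:3,3]; return o+r*(z-o[2])/r[2]
def white(n,im,b,z,thr=150,inv=False):
    x0,y0,x1,y1=b; s=8
    g=cv2.resize(cv2.cvtColor(im,cv2.COLOR_BGR2GRAY)[y0:y1,x0:x1],None,fx=s,fy=s,interpolation=cv2.INTER_CUBIC)
    m=((g<thr) if inv else (g>thr)).astype(np.uint8); cs,_=cv2.findContours(m,cv2.RETR_EXTERNAL,cv2.CHAIN_APPROX_NONE)
    c=max(cs,key=cv2.contourArea)[:,0,:]
    W=np.array([plane(n,x0+(p[0]+.5)/s-.5,y0+(p[1]+.5)/s-.5,z)[:2] for p in c])
    return W
E
python3 - <<'E'
from fit import *
im=cv2.imread("pics/top0.png")
for t in(130,150,170):
    print(t,"cover",rect(white("top",im,(308,188,352,226),3,t)),"lap",rect(white("top",im,(178,232,224,262),59.5,t)))
for t in(60,80): print("bar",rect(white("top",im,(318,206,344,216),27,t,True)))
im=cv2.imread("pics/side0.png")
for t in(150,170): print("side cover",rect(white("side",im,(182,226,216,262),3,t)))
for t in(150,170,190): print("side lap",rect(white("side",im,(330,186,380,210),59.5,t)))
E
```

```text
130 cover [ 562.9 -100.5   99.    79.2    7.7] lap [4.182e+02 3.063e+02 7.330e+01 1.232e+02 4.000e-01]Traceback (most recent call last):
  File "<stdin>", line 4, in <module>
  File "fit.py", line 10, in white
    W=np.array([plane(n,x0+(p[0]+.5)/s-.5,y0+(p[1]+.5)/s-.5,z)[:2] for p in c])
                ~~~~~^^^^^^^^^^^^^^^^^^^^^^^^^^^^^^^^^^^^^^^^^
  File "fit.py", line 3, in plane
    c=cams.calibration(n); M=np.linalg.inv(np.array(c["camera_from_world"])); f=210/np.tan(np.radians(c["fovy"])/2)
ValueError: time passes only in moves, steps and waits
```

```bash
cat > p.py <<'E'
s=open('h.py').read().replace("from rig import arm, cams, workorder\n","from rig import arm, cams, workorder\nfrom functools import lru_cache\n@lru_cache\ndef cal(n): return cams.calibration(n)\n").replace("c=cams.calibration(n)","c=cal(n)")
open('h.py','w').write(s)
s=open('fit.py').read().replace("c=cams.calibration(n)","c=cal(n)");open('fit.py','w').write(s)
E
python3 p.py
python3 - <<'E'
from fit import *
print(arm.read_state()["time"])
im=cv2.imread("pics/top0.png")
for t in(150,170,190):
    print(t,"cover",rect(white("top",im,(308,188,352,226),3,t)),"lap",rect(white("top",im,(182,232,220,262),59.5,t)))
for t in(60,80): print("bar",rect(white("top",im,(318,206,344,216),27,t,True)))
im=cv2.imread("pics/side0.png")
for t in(150,170): print("side cover",rect(white("side",im,(182,226,216,262),3,t)))
for t in(150,170,190): print("side lap",rect(white("side",im,(330,186,380,210),59.5,t)))
E
```

```text
4.55
150 cover [567.1 -99.7  88.1  76.6   7.9] lap [4.175e+02 3.149e+02 7.210e+01 1.035e+02 4.000e-01]
170 cover [567.3 -99.6  85.4  74.6   7.7] lap [416.2 315.   70.8 100.4   1.5]
190 cover [567.3 -99.6  82.6  72.5   7.7] lap [422.  315.   55.4  98.3   2.4]Traceback (most recent call last):
  File "<stdin>", line 6, in <module>
  File "fit.py", line 9, in white
    c=max(cs,key=cv2.contourArea)[:,0,:]
      ~~~^^^^^^^^^^^^^^^^^^^^^^^^
ValueError: max() iterable argument is empty
```

Call:
arm_command:
  rows:
    - {"linear":[0,-10,0],"turn":8.5}
    - {"linear":[0,0,0],"turn":8.5}
    - {"linear":[0,0,0],"turn":8.5}
    - {"linear":[0,0,0],"turn":8.5}
    - {"linear":[50,0,6],"turn":0}
    - {"linear":[52,0,6],"turn":0}
    - {"linear":[52,0,6],"turn":0}
    - {"linear":[52,0,6],"turn":0}
  hand: 1

```text
time: 5.55
tool_pos: [496.4, 153.2, 240.3]
ee_rot: [[0.142, 0.001, 0.99], [-0.99, 0.001, 0.142], [-0.0, -1.0, 0.002]]
wrist_force: [0.6, 0.3, 0.5]
width: 85.4
```

Call:
arm_command:
  rows:
    - {"linear":[52,0,5],"turn":0}
    - {"linear":[52,0,5],"turn":0}
    - {"linear":[52,0,5],"turn":0}
    - {"linear":[52,0,5],"turn":0}
    - {"linear":[50,0,2],"turn":0}
    - {"linear":[0,0,0],"turn":0}
    - {"linear":[0,0,0],"turn":0}

```text
time: 6.42
tool_pos: [553.5, -97.6, 239.9]
ee_rot: [[0.14, 0.0, 0.99], [-0.99, 0.001, 0.14], [-0.001, -1.0, 0.0]]
wrist_force: [-0.1, -0.0, -0.6]
width: 85.5
```

Run:
```python
from fit import *
s=arm.read_state(); R=s["ee_rot"]; print(s["time"],s["tool_pos"],s["width"],R[:,2].round(4),"to bar",(R.T@(np.array([550,-101.8,60])-s["tool_pos"])).round(1))
im=cv2.imread("pics/top0.png").astype(float).mean(2)
# enclosure lateral edges along lap rows: half-max crossing
g=cv2.GaussianBlur(im,(3,3),0)
L=[];Rr=[]
for v in range(241,255):
    r=g[v]
    a=r[176:195];i=int(np.argmax(np.diff(a)));
    th=(a[:6].min()+a.max())/2; j=np.where((a[:-1]<th)&(a[1:]>=th))[0][-1]; uL=176+j+(th-a[j])/(a[j+1]-a[j])
    b=r[208:222]; th=(b.max()+b[-6:].min())/2; j=np.where((b[:-1]>=th)&(b[1:]<th))[0][0]; uR=208+j+(b[j]-th)/(b[j]-b[j+1])
    L.append(plane("top",uL,v,59.5)[:2]);Rr.append(plane("top",uR,v,59.5)[:2])
for E in(np.array(L),np.array(Rr)):
    p=np.polyfit(E[:,0],E[:,1],1); print("slope deg",np.degrees(np.arctan(p[0])).round(2),"y at 422:",np.polyval(p,422).round(1),"res",(E[:,1]-np.polyval(p,E[:,0])).std().round(2))
F=[];B=[]
for u in range(188,213):
    c=g[:,u]; a=c[232:250]; th=(a[:5].min()+a.max())/2; j=np.where((a[:-1]<th)&(a[1:]>=th))[0][-1]; v=232+j+(th-a[j])/(a[j+1]-a[j]); F.append(plane("top",u,v,59.5)[:2])
    a=c[250:264]; d=np.diff(a); k=int(np.argmin(d)); w=slice(max(k-2,0),k+3); v=250+.5+(np.arange(len(d))[w]*-d[w]).sum()/(-d[w]).sum(); B.append(plane("top",u,v,59.5)[:2])
for E in(np.array(F),np.array(B)):
    p=np.polyfit(E[:,1],E[:,0],1); print("far/lip slope deg",-np.degrees(np.arctan(p[0])).round(2),"x at 315:",np.polyval(p,315).round(1),"res",(E[:,0]-np.polyval(p,E[:,1])).std().round(2))
```

```text
6.425 [553.53555717 -97.64912987 239.91383858] 85.50358729499193 [9.901e-01 1.401e-01 2.000e-04] to bar [  3.7 179.9  -4.1]
slope deg 1.4 y at 422: 365.6 res 0.26
slope deg 1.92 y at 422: 265.2 res 0.47
far/lip slope deg 1.62 x at 315: 451.3 res 0.24
far/lip slope deg 2.26 x at 315: 395.8 res 0.65
```

Call:
arm_command:
  rows:
    - {"linear":[3.7,45,-4],"turn":0.3}
    - {"linear":[0,55,0],"turn":0}
    - {"linear":[0,50,0],"turn":0}
    - {"linear":[0,40,0],"turn":0}
    - {"linear":[0,20,0],"turn":0}
    - {"linear":[0,15,0],"turn":0}
    - {"linear":[0,8,0],"turn":0}
    - {"linear":[0,0,0],"turn":0}

```text
time: 7.42
tool_pos: [550.0, -101.9, 7.2]
ee_rot: [[0.135, 0.0, 0.991], [-0.991, 0.0, 0.135], [-0.0, -1.0, 0.0]]
wrist_force: [0.6, 0.4, -0.5]
width: 85.3
```

Run:
```python
from fit import *
s=arm.read_state(); R=s["ee_rot"]; print(s["time"],s["tool_pos"],s["wrist_force"],"to bar",(R.T@(np.array([550,-101.8,5])-s["tool_pos"])).round(1))
im,d=snap("side"); cv2.imwrite("pics/g1.png",cv2.resize(im[190:270,165:265],None,fx=6,fy=6,interpolation=cv2.INTER_CUBIC))
```

```text
7.425 [ 550.03127227 -101.87054846    7.17975518] [ 0.62495542  0.40069218 -0.520223  ] to bar [-0.1  2.2 -0. ]
```

View pics/g1.png

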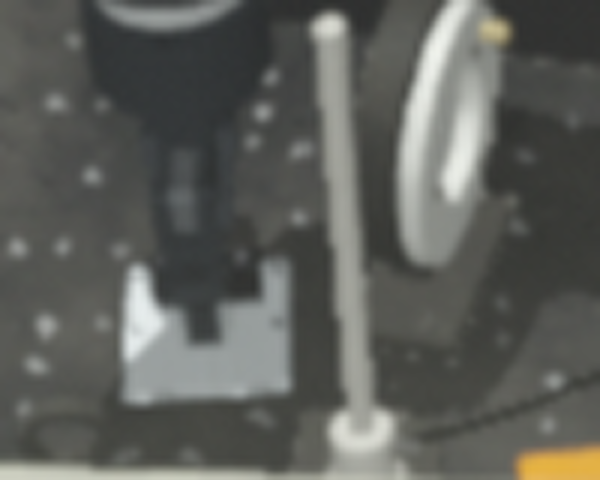

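The fingers straddle the bar: the front finger is at (205,325) and the plate spans columns 125–292. I'll close on it.

Call:
arm_command:
  rows:
    - {"linear":[0,2,0],"turn":0}
    - {"linear":[0,0,0],"turn":0}
    - {"linear":[0,0,0],"turn":0}
    - {"linear":[0,0,0],"turn":0}
    - {"linear":[0,0,0],"turn":0}
    - {"linear":[0,-15,0],"turn":0}
    - {"linear":[0,-25,0],"turn":0}
    - {"linear":[0,0,0],"turn":0}
  hand: -1
  force: 40

```text
time: 8.48
tool_pos: [551.2, -102.7, 47.2]
ee_rot: [[0.135, 0.004, 0.991], [-0.991, -0.001, 0.135], [0.002, -1.0, 0.004]]
wrist_force: [0.4, 0.4, -0.6]
width: 11.1
```

Run:
```python
from fit import *
s=arm.read_state(); print(s["time"],s["tool_pos"],s["wrist_force"],s["moment"],s["width"])
```

```text
8.475 [ 551.24263792 -102.65245688   47.24948036] [ 0.40735295  0.35551086 -0.60321636] [ 0.02734804  0.0160223  -0.01573693] 11.10308768156136
```

Call:
arm_command:
  rows:
    - {"linear":[0,-45,0],"turn":0}
    - {"linear":[0,-50,0],"turn":0}
    - {"linear":[0,-50,0],"turn":0}
    - {"linear":[0,-45,0],"turn":6.1}
    - {"linear":[0,0,-40],"turn":0}
    - {"linear":[-25,0,-40],"turn":0}
    - {"linear":[-45,0,-25],"turn":0}
    - {"linear":[-50,0,-15],"turn":0}

```text
time: 9.48
tool_pos: [424.9, 15.0, 234.6]
ee_rot: [[0.027, -0.001, 1.0], [-1.0, 0.0, 0.027], [-0.0, -1.0, -0.001]]
wrist_force: [1.5, 0.1, -1.4]
width: 11.1
```

Call:
arm_command:
  rows:
    - {"linear":[-50,0,-15],"turn":0}
    - {"linear":[-50,0,-15],"turn":0}
    - {"linear":[-50,0,-15],"turn":0}
    - {"linear":[-50,0,-15],"turn":0}
    - {"linear":[-50,0,-13],"turn":0}
    - {"linear":[-35,0,-10],"turn":0}
    - {"linear":[-16,0,0],"turn":0}
    - {"linear":[0,0,0],"turn":0}

```text
time: 10.48
tool_pos: [334.9, 312.9, 234.6]
ee_rot: [[0.03, -0.001, 1.0], [-1.0, -0.001, 0.03], [0.001, -1.0, -0.001]]
wrist_force: [0.2, -0.2, -1.8]
width: 11.5
```

Run:
```python
from fit import *
s=arm.read_state(); R=s["ee_rot"]; print(s["time"],s["tool_pos"],s["width"],s["wrist_force"],R[:,2].round(4),"to",(R.T@(np.array([335.3,312.8,80])-s["tool_pos"])).round(1))
im,d=snap("side"); cv2.imwrite("pics/p1.png",cv2.resize(im[80:230,290:420],None,fx=4,fy=4,interpolation=cv2.INTER_CUBIC))
```

```text
10.475 [334.88736181 312.91625675 234.59365199] 11.54511673680325 [ 0.15802872 -0.20925334 -1.84823353] [ 9.995e-01  3.010e-02 -5.000e-04] to [  0.  154.6   0.5]
```

View pics/p1.png

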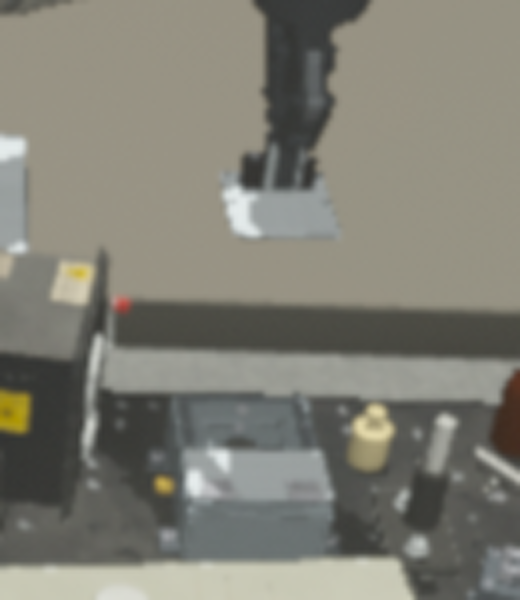

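Cover held, roughly level, front edge towards +x; enclosure is at (250,470) in the crop. Next I lower it, staying 3 mm further back from the lip, and measure again.

Call:
arm_command:
  rows:
    - {"linear":[0,45,-3],"turn":0}
    - {"linear":[0,50,0],"turn":0}
    - {"linear":[0,40,0],"turn":0}
    - {"linear":[0,14,0],"turn":0}
    - {"linear":[0,0,0],"turn":0}
    - {"linear":[0,0,0],"turn":0}

```text
time: 11.28
tool_pos: [333.0, 313.0, 87.6]
ee_rot: [[0.028, 0.002, 1.0], [-1.0, 0.002, 0.028], [-0.002, -1.0, 0.003]]
wrist_force: [0.2, 0.1, -1.6]
width: 11.1
```

Run:
```python
from fit import *
s=arm.read_state(); R=s["ee_rot"]; T=s["tool_pos"]; print(s["time"],T,s["wrist_force"],R[:,2].round(4))
out=[]
for n in("top","side"):
    im,d=snap(n); np.save(f"pics/{n}4.npy",d); cv2.imwrite(f"pics/{n}4.png",im)
    P,u,v=cloud(n,d,0,0,560,420); Q=(P-T)@R  # tool coords
    g=im[v,u].mean(1)
    k=(abs(Q[:,0])<45)&(Q[:,2]>16)&(Q[:,2]<70)&(Q[:,1]>-6)&(Q[:,1]<14)
    q=Q[k]; print(n,k.sum(), "x",np.percentile(q[:,0],[1,99]).round(1),"z",np.percentile(q[:,2],[1,50,99]).round(1),"y",np.median(q[:,1]).round(1))
    k2=k&(abs(Q[:,0])<30)&(Q[:,2]<50); 
    if k2.sum()>5:
        A=np.c_[Q[k2][:,[0,2]],np.ones(k2.sum())]; print("plane y=ax+bz+c",np.linalg.lstsq(A,Q[k2][:,1],rcond=None)[0].round(3))
a=cv2.imread("pics/top4.png")[225:300,170:240]; b=cv2.imread("pics/side4.png")[145:225,310:390]
cv2.imwrite("pics/p2.png",np.hstack([cv2.resize(a,(400,430),interpolation=cv2.INTER_CUBIC),cv2.resize(b,(400,430),interpolation=cv2.INTER_CUBIC)]))
```

```text
11.275 [333.03386273 313.04565583  87.55780115] [ 0.15563873  0.14647809 -1.589113  ] [0.9996 0.0282 0.0025]
top 142 x [-2.4 34.9] z [18.6 40.  55.9] y 2.6
plane y=ax+bz+c [0.018 0.044 0.571]
side 249 x [-32.3  35.5] z [16.5 39.3 62. ] y 3.7
plane y=ax+bz+c [-2.000e-03  1.300e-02  3.275e+00]
```

View pics/p2.png

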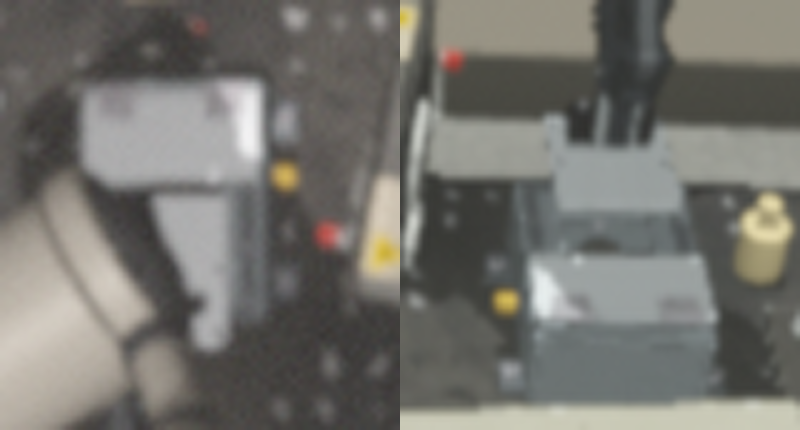

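Laterally the cover sits centred over the enclosure: in the side crop it spans 555–685 and the lap panel 525–715. The front edge is about 6 mm short of the lip. I'll lower it gently onto the plunger and end rail.

Call:
arm_command:
  rows:
    - {"linear":[0,10,0],"turn":0}
    - {"linear":[0,8,0],"turn":0}
    - {"linear":[0,4,0],"turn":0}
    - {"linear":[0,0,0],"turn":0}
    - {"linear":[0,0,0],"turn":0}

```text
time: 12.0
tool_pos: [332.0, 312.8, 64.1]
ee_rot: [[0.029, 0.0, 1.0], [-1.0, 0.0, 0.029], [-0.0, -1.0, 0.0]]
wrist_force: [0.4, 0.7, -1.5]
width: 11.5
```

Call:
arm_command:
  rows:
    - {"linear":[0,2,0],"turn":0}
    - {"linear":[0,1,0],"turn":0}
    - {"linear":[0,0,0],"turn":0}

```text
time: 12.38
tool_pos: [331.9, 312.7, 61.1]
ee_rot: [[0.029, 0.0, 1.0], [-1.0, 0.0, 0.029], [-0.0, -1.0, 0.0]]
wrist_force: [-0.5, 0.6, -1.5]
width: 11.2
```

Run:
```python
from fit import *
s=arm.read_state(); print(s["time"],s["tool_pos"],s["wrist_force"],s["moment"],s["width"])
```

```text
12.375 [331.87593118 312.66740526  61.09217999] [-0.53765035  0.575455   -1.51810837] [ 0.00138613  0.0275362  -0.04782673] 11.167691006269479
```

Call:
arm_command:
  rows:
    - {"linear":[0,1,0],"turn":0}
    - {"linear":[0,0.5,0],"turn":0}
    - {"linear":[0,0,0],"turn":0}

```text
time: 12.75
tool_pos: [331.9, 312.7, 59.6]
ee_rot: [[0.029, -0.0, 1.0], [-1.0, 0.0, 0.029], [-0.0, -1.0, -0.0]]
wrist_force: [-0.5, -0.1, -1.8]
width: 11.1
```

Call:
arm_command:
  rows:
    - {"linear":[0,0.5,0],"turn":0}
    - {"linear":[0,0.5,0],"turn":0}
    - {"linear":[0,0,0],"turn":0}

```text
time: 13.12
tool_pos: [332.0, 312.8, 59.4]
ee_rot: [[0.029, 0.001, 1.0], [-1.0, 0.0, 0.029], [-0.0, -1.0, 0.001]]
wrist_force: [-2.0, -1.6, 7.9]
width: 11.3
```

Contact at TCP z=59.4, which puts the underside on the 4 mm plunger and rail. Next I loosen the jaws slightly so the front end tips down onto the deck.

Call:
arm_command:
  rows:
    - {"linear":[0,0,0],"turn":0}
    - {"linear":[0,0,0],"turn":0}
    - {"linear":[0,0,0],"turn":0}
  hand: -0.58

```text
time: 13.5
tool_pos: [331.9, 312.7, 58.5]
ee_rot: [[0.029, -0.0, 1.0], [-1.0, 0.0, 0.029], [-0.0, -1.0, -0.0]]
wrist_force: [-0.6, 0.7, 0.0]
width: 17.9
```

```bash
cat > chk.py <<'E'
from fit import *
s=arm.read_state(); R=s["ee_rot"]; T=s["tool_pos"]; print(s["time"],T,s["wrist_force"].round(1),s["width"])
import sys
im,d=snap("side"); cv2.imwrite(f"pics/{sys.argv[1]}.png",cv2.resize(im[160:225,315:385],None,fx=8,fy=8,interpolation=cv2.INTER_CUBIC))
P,u,v=cloud("side",d,300,140,400,230)
a=np.radians(1.7); Re=np.array([[np.cos(a),-np.sin(a),0],[np.sin(a),np.cos(a),0],[0,0,1]])
Q=(P-[371.3,313.9,50])@Re
for x in range(-60,80,6):
    k=(Q[:,0]>=x)&(Q[:,0]<x+6)&(abs(Q[:,1])<33)&(abs(Q[:,1])>14)&(Q[:,2]>-8)&(Q[:,2]<20)
    if k.sum()>3: print(x+3,k.sum(),np.median(Q[k,2]).round(1),end=' | ')
E
python3 chk.py p3
```

```text
13.5 [331.89529532 312.69403368  58.53684227] [-0.6  0.7  0. ] 17.851136955035372
-45 8 6.5 | -39 7 5.9 | -33 28 9.4 | -27 23 6.6 | -21 17 5.3 | -15 18 5.2 | -9 15 5.2 | -3 18 5.9 | 3 17 4.7 | 9 14 5.8 | 15 26 4.4 | 21 12 5.6 | 33 15 7.5 | 39 19 7.6 | 45 16 8.5 | 51 25 8.0 | 57 14 8.2 | 63 20 9.0 | 69 20 8.7 | 75 11 8.1 | 81 56 3.9 |
```

View pics/p3.png

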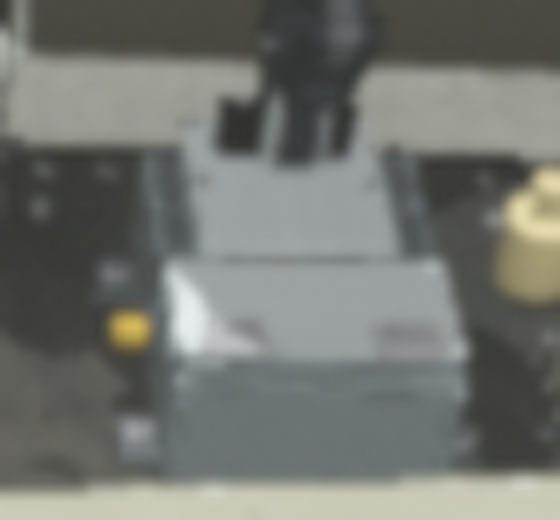

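```bash
cat > plane.py <<'E'
from fit import *
a=np.radians(1.7); Re=np.array([[np.cos(a),-np.sin(a),0],[np.sin(a),np.cos(a),0],[0,0,1]])
for n in("side","top"):
    D=[snap(n)[1] for _ in range(8)]; d=np.median(D,axis=0)
    P,u,v=cloud(n,d,*((300,140,400,230) if n=="side" else (170,225,240,300))); Q=(P-[371.3,313.9,50])@Re
    for nm,k in(("cover",(Q[:,0]>-22)&(Q[:,0]<22)&(abs(Q[:,1])<32)&(Q[:,2]>-3)&(Q[:,2]<14)),("lap",(Q[:,0]>32)&(Q[:,0]<74)&(abs(Q[:,1])<45)&(Q[:,2]>3)&(Q[:,2]<16))):
        q=Q[k]
        for _ in range(3):
            A=np.c_[q[:,:2],np.ones(len(q))]; c=np.linalg.lstsq(A,q[:,2],rcond=None)[0]; r=q[:,2]-A@c; q=q[abs(r)<2*r.std()+.1]
        print(n,nm,len(q),"dz/dx %.3f dz/dy %.3f z0 %.2f"%tuple(c),"zmean %.2f std %.2f"%(q[:,2].mean(),r.std()), "z at mid %.2f"%(c[2]+c[0]*(53 if nm=="lap" else 0)))
E
python3 plane.py
```

```text
side cover 210 dz/dx -0.010 dz/dy 0.007 z0 5.47 zmean 5.49 std 0.60 z at mid 5.47
side lap 285 dz/dx 0.022 dz/dy 0.001 z0 7.03 zmean 8.21 std 0.61 z at mid 8.20
top cover 113 dz/dx -0.003 dz/dy 0.030 z0 7.56 zmean 7.05 std 1.04 z at mid 7.56
top lap 348 dz/dx 0.021 dz/dy 0.004 z0 8.37 zmean 9.49 std 1.00 z at mid 9.50
```

The cover still lies flat, because with the bar's weight its centre of mass is about over the plunger. Pushing it forward a few mm with the rear finger should tip it before the lip.

Call:
arm_command:
  rows:
    - {"linear":[0,0,2],"turn":0}
    - {"linear":[0,0,2],"turn":0}
    - {"linear":[0,0,2],"turn":0}
    - {"linear":[0,0,0],"turn":0}

```text
time: 14.85
tool_pos: [337.9, 312.8, 58.6]
ee_rot: [[0.029, -0.0, 1.0], [-1.0, -0.0, 0.029], [0.0, -1.0, -0.0]]
wrist_force: [-1.4, -1.0, 1.4]
width: 17.8
```

```bash
python3 -c "
from h import *
s=arm.read_state();print(s['time'],s['tool_pos'],s['wrist_force'])"; sed -i 's/range(8)/range(4)/' plane.py; python3 plane.py
```

```text
14.85 [337.89115745 312.78855055  58.58662388] [-1.4411525  -1.04923814  1.37960205]
side cover 193 dz/dx -0.003 dz/dy -0.002 z0 5.32 zmean 5.31 std 0.82 z at mid 5.32
side lap 281 dz/dx 0.017 dz/dy -0.000 z0 7.25 zmean 8.14 std 0.72 z at mid 8.16
top cover 103 dz/dx -0.010 dz/dy 0.005 z0 6.65 zmean 6.50 std 1.08 z at mid 6.65
top lap 328 dz/dx 0.015 dz/dy 0.003 z0 8.80 zmean 9.59 std 1.26 z at mid 9.60
```

Call:
arm_command:
  rows:
    - {"linear":[0,-2,-3],"turn":0}
    - {"linear":[0,0,0],"turn":0}
    - {"linear":[0,0,0],"turn":0}

```text
time: 15.62
tool_pos: [335.0, 312.9, 60.7]
ee_rot: [[0.029, 0.0, 1.0], [-1.0, 0.0, 0.029], [-0.0, -1.0, 0.0]]
wrist_force: [0.6, -1.1, 0.1]
width: 17.7
```

```bash
python3 plane.py; python3 chk.py p4
```

```text
side cover 216 dz/dx -0.085 dz/dy 0.006 z0 3.54 zmean 3.46 std 0.83 z at mid 3.54
side lap 282 dz/dx 0.011 dz/dy 0.001 z0 7.63 zmean 8.18 std 0.84 z at mid 8.19
top cover 108 dz/dx -0.092 dz/dy -0.000 z0 4.86 zmean 4.72 std 1.08 z at mid 4.86
top lap 345 dz/dx 0.009 dz/dy -0.001 z0 9.02 zmean 9.52 std 1.41 z at mid 9.52
16.025 [334.88716768 312.77770034  60.58723264] [-0.3  0.3  0.8] 18.046598533733864
-45 8 6.0 | -39 6 6.8 | -33 17 7.7 | -27 37 8.6 | -21 14 5.6 | -15 21 5.1 | -9 17 3.6 | -3 21 3.6 | 3 22 2.6 | 9 19 1.7 | 15 15 2.6 | 21 16 2.8 | 27 5 4.4 | 33 15 7.2 | 39 18 7.6 | 45 15 7.6 | 51 20 7.7 | 57 17 8.4 | 63 20 8.1 | 69 14 8.9 | 75 18 9.2 | 81 53 5.1 |
```

View pics/p4.png

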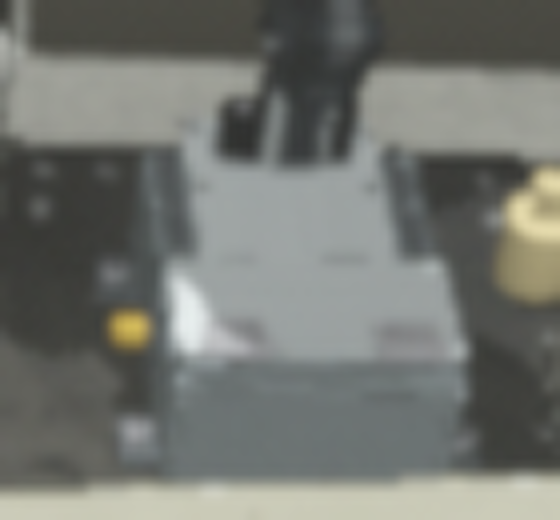

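The cover has tipped: slope about -0.09, with the front edge on the deck just behind the lip at row 258. Next I slide it under by pushing the bar from behind.

Call:
arm_command:
  rows:
    - {"linear":[0,0,3],"turn":0}
    - {"linear":[0,0,3],"turn":0}
    - {"linear":[0,0,2],"turn":0}
    - {"linear":[0,0,2],"turn":0}
    - {"linear":[0,0,2],"turn":0}

```text
time: 16.7
tool_pos: [347.0, 313.1, 60.6]
ee_rot: [[0.029, -0.0, 1.0], [-1.0, -0.0, 0.029], [0.0, -1.0, -0.0]]
wrist_force: [-0.0, -0.7, -0.5]
width: 17.8
```

```bash
python3 plane.py; python3 chk.py p5
```

```text
side cover 208 dz/dx -0.082 dz/dy -0.001 z0 3.82 zmean 3.59 std 0.93 z at mid 3.82
side lap 284 dz/dx 0.013 dz/dy -0.001 z0 7.49 zmean 8.19 std 0.73 z at mid 8.20
top cover 81 dz/dx -0.045 dz/dy -0.026 z0 4.22 zmean 4.62 std 0.86 z at mid 4.22
top lap 284 dz/dx 0.013 dz/dy -0.001 z0 8.81 zmean 9.56 std 1.23 z at mid 9.51
17.1 [346.92429469 313.17821173  60.68541146] [-0.1 -0.1 -0.7] 17.669647087065993
-39 9 6.0 | -33 7 6.4 | -27 6 6.4 | -21 31 8.7 | -15 34 5.3 | -9 11 4.2 | -3 22 3.6 | 3 18 3.5 | 9 19 3.2 | 15 19 2.9 | 21 13 2.4 | 27 4 4.9 | 33 14 6.5 | 39 18 7.9 | 45 17 8.2 | 51 19 7.4 | 57 18 8.0 | 63 13 8.7 | 69 22 9.2 | 75 16 9.1 | 81 44 4.9 |
```

Call:
arm_command:
  rows:
    - {"linear":[0,0,2],"turn":0}
    - {"linear":[0,0,2],"turn":0}
    - {"linear":[0,0,2],"turn":0}
    - {"linear":[0,0,2],"turn":0}
    - {"linear":[0,0,2],"turn":0}
    - {"linear":[0,0,0],"turn":0}

```text
time: 17.9
tool_pos: [357.2, 313.5, 60.6]
ee_rot: [[0.028, 0.0, 1.0], [-1.0, 0.0, 0.028], [-0.0, -1.0, 0.0]]
wrist_force: [0.2, -0.4, -0.7]
width: 17.7
```

```bash
python3 plane.py; python3 chk.py p6
```

```text
side cover 160 dz/dx -0.083 dz/dy -0.003 z0 4.29 zmean 3.86 std 1.04 z at mid 4.29
side lap 277 dz/dx 0.010 dz/dy -0.001 z0 7.73 zmean 8.29 std 0.71 z at mid 8.28
top cover 64 dz/dx -0.081 dz/dy 0.030 z0 6.11 zmean 5.09 std 1.15 z at mid 6.11
top lap 242 dz/dx 0.022 dz/dy -0.007 z0 8.28 zmean 9.57 std 1.35 z at mid 9.43
18.3 [356.87878176 313.42440458  60.64570431] [0.1 1.  0.9] 18.063624150799395
-33 8 6.0 | -21 7 7.7 | -15 13 5.4 | -9 35 10.4 | -3 26 4.7 | 3 17 3.8 | 9 19 3.3 | 15 21 2.8 | 21 13 3.5 | 27 4 4.6 | 33 13 7.7 | 39 19 8.3 | 45 19 7.8 | 51 20 8.0 | 57 17 7.8 | 63 15 8.2 | 69 19 8.2 | 75 15 9.3 | 81 55 5.4 |
```

View pics/p6.png

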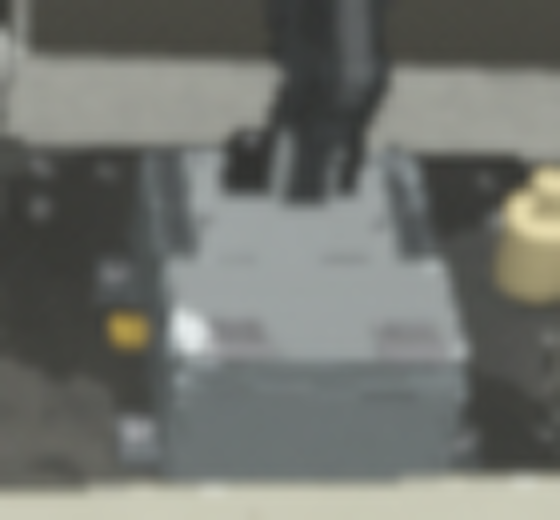

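The cover is now well under the lip and the lap panel reads flat, unchanged. With the jaws still loose, I press the rear end down with the fingertips.

Call:
arm_command:
  rows:
    - {"linear":[0,0,-1.5],"turn":0}
    - {"linear":[0,2,0],"turn":0}
    - {"linear":[0,2,0],"turn":0}
    - {"linear":[0,1,0],"turn":0}
    - {"linear":[0,0,0],"turn":0}

```text
time: 18.98
tool_pos: [355.3, 313.4, 55.6]
ee_rot: [[0.029, -0.0, 1.0], [-1.0, 0.0, 0.029], [-0.0, -1.0, -0.0]]
wrist_force: [-0.5, 0.0, 2.9]
width: 17.8
```

Call:
arm_command:
  rows:
    - {"linear":[0,1,0],"turn":0}
    - {"linear":[0,1,0],"turn":0}
    - {"linear":[0,1,0],"turn":0}
    - {"linear":[0,0,0],"turn":0}

```text
time: 19.48
tool_pos: [355.2, 313.4, 53.2]
ee_rot: [[0.029, 0.0, 1.0], [-1.0, 0.0, 0.029], [-0.0, -1.0, 0.0]]
wrist_force: [-3.2, -2.0, 11.1]
width: 18.1
```

```bash
python3 plane.py; python3 chk.py p7
```

```text
side cover 158 dz/dx -0.051 dz/dy -0.009 z0 2.26 zmean 1.65 std 1.74 z at mid 2.26
side lap 277 dz/dx 0.014 dz/dy 0.001 z0 7.35 zmean 8.08 std 0.74 z at mid 8.10
top cover 61 dz/dx 0.015 dz/dy -0.023 z0 2.44 zmean 3.02 std 1.19 z at mid 2.44
top lap 243 dz/dx 0.027 dz/dy -0.007 z0 8.18 zmean 9.75 std 1.23 z at mid 9.59
19.875 [355.2520988  313.37455149  53.23218426] [-3.3 -1.3 12.3] 17.75640753194883
-45 8 0.4 | -39 4 1.1 | -33 5 1.9 | -27 6 0.9 | -21 5 1.7 | -15 17 4.3 | -9 44 6.4 | -3 17 1.4 | 3 17 1.1 | 9 16 1.8 | 15 20 2.4 | 21 11 2.7 | 33 13 7.3 | 39 22 7.6 | 45 15 7.7 | 51 23 8.2 | 57 11 7.4 | 63 21 8.5 | 69 13 8.3 | 75 17 10.3 | 81 43 6.0 |
```

The plate reads flush all the way back, so it must be inside the rails. I close the jaws on the bar gently and keep pressing.

Call:
arm_command:
  rows:
    - {"linear":[0,0,0],"turn":0}
    - {"linear":[0,0,0],"turn":0}
    - {"linear":[0,0,0],"turn":0}
    - {"linear":[0,0,0],"turn":0}
  hand: -1
  force: 25

```text
time: 20.42
tool_pos: [355.2, 313.5, 53.4]
ee_rot: [[0.029, 0.0, 1.0], [-1.0, 0.0, 0.029], [-0.0, -1.0, 0.0]]
wrist_force: [-5.2, -0.8, 12.9]
width: 11.3
```

```bash
python3 plane.py; python3 chk.py p8
```

```text
side cover 164 dz/dx -0.039 dz/dy -0.009 z0 2.22 zmean 1.82 std 1.42 z at mid 2.22
side lap 288 dz/dx 0.011 dz/dy 0.006 z0 7.59 zmean 8.20 std 0.77 z at mid 8.19
top cover 60 dz/dx 0.016 dz/dy -0.057 z0 1.49 zmean 2.87 std 1.17 z at mid 1.49
top lap 245 dz/dx 0.008 dz/dy 0.003 z0 9.27 zmean 9.67 std 1.30 z at mid 9.68
20.825 [355.13973342 313.47111511  53.34909123] [-4.5 -0.5 12.1] 11.209623796602028
-45 6 1.6 | -39 5 1.6 | -33 6 1.8 | -27 7 1.3 | -15 10 3.6 | -9 48 6.4 | -3 17 1.3 | 3 14 1.3 | 9 18 1.9 | 15 17 1.8 | 21 13 1.7 | 33 16 7.8 | 39 17 7.7 | 45 16 8.0 | 51 18 9.0 | 57 20 8.2 | 63 14 8.8 | 69 16 9.2 | 75 19 9.0 | 81 45 5.8 |
```

Run:
```python
from h import *
c=np.array([510.8,479]);l=np.array([.342,.94]); im,d=snap("side"); P,u,v=cloud("side",d,385,190,450,260)
Q=P[(P[:,2]>76)&(P[:,2]<108)&(np.linalg.norm(P[:,:2]-c,axis=1)<42)]; m=((Q[:,:2]-c)@l).mean(); print("knob offset",len(Q),m)
s=arm.read_state(); print(s["time"],s["wrist_force"],s["width"],abs(s["joint_vel"]).max())
if m>15: print(workorder.finish_job())
```

```text
knob offset 45 22.51706445701752
20.925 [-4.41433462 -0.20514473 12.96335198] 11.699918078128327 0.0021064999042993537
the job is handed in; nothing more can be done
None
```

I flipped the shutter lever to off, then closed the opening with the cover and handed the job in at about 21 s, still holding it pressed flush. No verdict is given.

- **Lever:** My first push passed over the knob because I hadn't lowered the fingers enough. The second, lower push worked, with a brief 60 N upward spike on the wrist. The last check had the knob 22.5 mm to the left, so it is off.
- **Cover:** I set it on the plunger and end rail just short of the lip. Nudged forward with the jaws loose, it tipped front-down. I slid it under the lip, pressed the rear end down and closed the jaws on the bar.
- **Last checks:**
  - The cover's height reads flush from front to rear, within about 1 mm of camera noise.
  - The lap panel reads its original height throughout.
  - The arm is pressing with about 13 N, the jaws are closed on the bar at about 11.5 mm, and the arm is at rest.
- **Not checked directly:**
  - I only inferred the plunger's travel, and the cover's clearance from the rails, from the flush reading.
  - The cover's slope from the two cameras disagreed slightly (-0.04 and +0.02), which fits the noise on the few points visible around the gripper.
  - I didn't measure the tin, lens holder or brass weight again, but nothing I did came near them.

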